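# Check a tyre gauge: clamp it down and hold the test lever on the mark

## Robot

A 7-joint arm with a two-finger parallel gripper is mounted at the origin on the work surface. World frame = base frame: x ahead of the robot, y to its left, z up, the work surface at z = 0. Lengths are in m, angles in rad, forces in N, time in s.
With the tool pointing down it reaches from about 0.4 to 0.85 m from the base axis. Payload 4.5 kg.
Tool frame: the origin (TCP) lies where the fingers leave the gripper's body, on its centre line; the fingertips stand 64 mm ahead of it and the grasp point (between the pads) lies 45 mm ahead of it; z points along the fingers, y is the line along which they close (so a half turn about z gives the same grasp; the last joint's range is limited). The gripper opens to 88 mm and grips with 3 to 60 N. Pads are 18 mm wide; open, the fingers measure 123 mm over their backs; the gripper's body (75 mm by 187 mm) begins 45 mm behind the grasp point.
Start: joints at [-1.269, 0.689, -0.195, 1.565, 0.157, 0.902, -0.215], TCP at [0.165, 0.603, 0.303] pointing down, gripper open.
Joint ranges: [-3.01, 3.01], [-0.46, 2.08], [-1.47, 1.51], [0.13, 2.56], [-1, 4.14], [0.04, 2.09], [-2.66, 2.66]. Speed limits (rad/s): [2.57, 2.57, 3.14, 3.14, 3.14, 3.14, 3.14].

## Interface

Orientations are given as a unit quaternion [x, y, z, w].
In Python, from plant import r gives the robot as it stands.
- The arm moves only by the tool play_rows, never from a script. Its arguments are lists of equal length, an entry for each row: "translation": the shift along the tool's x, y, z in m, a list of three; "delta_rot": the turn, a rotation vector about the tool's x, y, z in degrees, a list of three; "grip": the opening, from -1 (shut) to 1 (fully open). In form: {"translation": [[x, y, z], ...], "delta_rot": [[rx, ry, rz], ...], "grip": [grip, ...]}. A call has 1 to 20 rows; each row shifts and turns the commanded pose from where the row before left it, along the tool's axes as they then stand; what a row does not reach is not made up. A row lasts 1/8 s, in which the tool goes at most 62.5 mm and 10.7 degrees, less where a joint would pass 70% of its speed; a pose out of reach is approached as far as the arm can. A call with a gripper value outside its range is refused whole. The fingers move at their own pace and stop on an object; "squeeze" is the grip in N (left out, the last holds). Time passes only in rows, so rows that do not move let the fingers close. It gives the time, the measured TCP pose, the force, the opening and the grip force at its end, in the units of the state.
- r.get_state(): the state, without advancing time (a new reading comes with each control period).
- r.snapshot(name): name is "scene" or "side" or "wrist"; returns the picture (480x640x3 uint8, blue, green, red); there is no depth.
- r.get_calibration(name): a dict with "intrinsics" (3x3 intrinsics, pixels), "eye" and "rotation" of the camera in the world. Camera axes: x right, y up, looking along -z (the intrinsics and any distortion apply to the point x, -y, -z); pixel columns grow to the right and rows downward; lengths in m; the calibration is good to about 2 mm. A picture is of the moment at which its call begins: read the wrist's pose just before it. get_calibration takes no time and is no camera call; for the wrist camera it gives the pose at the moment of the call.
- r.finish_job(): hands the job in; it is judged then, once.
Trained networks look in the newest picture that a camera, given by its name, has taken for a name from the list of things; names that differ only in an ending like _2 or _b are one class to them, and where a whole thing is asked for, a point or a joint stands for the part that bears it (a point fixed in the world has none). Each returns a list of dicts, best first, with "confidence" (0 to 1); they miss things now and then, are a little off and sometimes report something else, mostly with a low value. They report only what shows in the picture. A call takes as long as a camera call.
- r.look_for(camera, target): "point" ([x, y, z] in m, in world coordinates, good to about 4 mm: the middle of the surface that is visible of it).
- r.silhouettes(camera, target): "pixels" (480x640 bool, what is visible of it).
The state is a dict: "clock": time; "q": joint angles; "qd": joint speeds; "joint_torque": joint torques, N m; "tool_pos": TCP position; "eef_rot": TCP orientation; "contact_force": force on the tool from outside, world axes, zero at the start; "moment": the same for the moment, N m; "opening": opening from 0.0 (shut) to 1.0 (fully open); "finger_force": force on a finger pad.
Only numpy, scipy, OpenCV 4.12 (cv2) and the standard library are available. Lean on these libraries where they do the work, as an engineer would, in place of code of your own. Each camera call takes 0.05 s, during which the arm holds its last target. There are 200 camera calls.

## Task

The chrome tyre gauge is already lying in the gauge tester with its head on the test valve: shut the toggle clamp on it by swinging the clamp's raised handle down towards the robot until it lies flat and locked. Only then press the spring-return lever's paddle down until the needle of the master gauge stands on the heavy centre mark, at 12 o'clock (pointing away from the robot, where the lever is level), without ever letting the needle run past the long line at 3 o'clock. Keep the needle steady on the mark for three seconds and finish the program still holding the lever there, with the gauge still seated and clamped and everything else on the counter left where it was.

Things in the scene. Friction and masses are not known exactly. Their poses are not given: they have to be found in the camera images.
- tester: Bench tester for tyre gauges, fixed: grey base plate 12 mm thick, x -150 to 190, y -165 to 165 mm in its frame. Seen from the robot: toggle clamp with tyre gauge on the left, master gauge in the middle, lever valve with paddle on the right. Origin on the counter; x away from the robot (yaw up to 0.3 rad either way), y left, z up. Positions below are (x, y, z) in mm in this frame.
- dial_center (a point): Centre of the master gauge's dial: white face 100 mm across, facing up, at (55, 0, 94); steel bezel 112 mm across up to z = 102; it stands on a grey console 124 mm wide. 12 o'clock is towards the tester's +x, 3 o'clock towards -y.
- clamp_handle (a joint): Toggle clamp's handle against its bar, rad: 0 open (handle 70 degrees up, bar 50 degrees up), 2.01 at dead centre with the bar level on the gauge, 2.04 at the stop just past it. Handle down brings the bar down on the far side; the handle's pin in the bar moves from (-12, 115, 40) open to (-26, 115, 58) shut. It stays where left; 4 to 8 N at the grip shut it.
- clamp_grip (a point): On the upper face of the clamp handle's black grip (18 mm wide and thick, 80 mm long: 20 mm beyond this point, 60 mm back). Open at (-41, 115, 147), handle leaning 20 degrees from upright towards the robot, upper face away from the robot. Shut at (-135, 115, 77), handle flat (5 degrees up), end towards the robot. It moves in the plane y = 115, on an arc bulging up and towards the robot.
- lever: Steel lever of the lever valve with a black plastic paddle 42 x 46 x 10 mm at its robot-side end. Origin on its level pin (along y) at (20, -110, 95); the paddle's centre lies 150 mm from the pin along the lever's own -x.
- pad_top (a point): Centre of the paddle's upper face, where to press. Released at (-126, -110, 130), tilted 0.2 rad, robot end up; on the centre mark at (-130, -110, 100) with the paddle level: 30 mm of travel. The lower stop is another 30 mm down.
- lever_angle (a joint): Lever angle, rad: 0 released (raised 0.2 rad), 0.2 level with the master needle on its centre mark, 0.4 at the lower stop. Return spring: about 3.5 N at the paddle to start it, 9 N at 0.2, 15 N at 0.4.
- needle (a joint): Black needle of the master gauge, clockwise angle from rest at the lower left, rad: 0 at rest, 2.356 at 12 o'clock (middle of the heavy centre mark, which is about 0.3 rad wide to either side), 3.93 at the long line at 3 o'clock. It follows the lever: needle = 11.78 x lever angle, about 0.079 rad per mm at the paddle.
- gauge: Chrome pencil tyre gauge under test, loose: head 22 mm across and 18 mm high over the test valve's stem; barrel 13 mm thick reaching 145 mm from the head along the gauge's own x (away from the robot) to a rest. Origin at the centre of the head's underside, at (65, 115, 26) when seated.
- test_valve (a point): Top of the test valve's brass stem (8 mm across), inside the gauge's head, at (65, 115, 34). The clamp bar turns about a pin at (0, 115, 64), reaches 76 mm from it and carries a rubber-tipped spindle that comes down on top of the gauge's head.
- hammer: Bystander: red plastic weight hammer with white nylon tips, 275 mm long, lying left of the tester.
- strip_a: Bystander: dull silver adhesive weight strip, 152 x 19 x 5 mm, on the counter just in front of the tester, left.
- strip_b: Bystander: the same, on the right.
- cap_a: Bystander: green aluminium valve cap 13 mm across, 14 mm high, standing on the tester's base plate in front of the master gauge.
- cap_b: Bystander: the same, a second one.
- valve_driver: Bystander: black-handled valve core screwdriver 160 mm long, on the counter at the right.
- cleaner_can: Bystander: spray can 60 mm across and 190 mm high, standing at the far right.

How it is judged:
On the way, in this order (a step that is already met when the one before it is completed fails the run):
1. the clamp is shut on the seated gauge (value of joint clamp_handle above 1.92 rad and horizontal distance between gauge and test_valve below 0.005 m and z of gauge in the frame of tester below 0.03 m and angle between the x axis of gauge and the x axis of tester, either way round below 0.12 rad), for 0.2 s.
2. the needle is kept on the centre mark for 2.5 s by pressing the lever (value of joint needle between 2.056 and 2.656 rad and (contact force between lever and the fingers above 2 N or contact force between lever and the arm above 2 N)), for 2.5 s.
At the end, for the whole second after the job is handed in: The robot is still pressing the lever's paddle (more than 2 N) and the master needle stands still within 0.30 rad of 12 o'clock (about 4 mm at the paddle); the clamp handle is down (joint above 1.92 rad) and the gauge sits on the test valve, within 5 mm and 0.12 rad of its place (all of step 1 and all of step 2 and velocity of joint needle between -0.3 and 0.3 rad/s); the arm keeps its last pose, push and grip.
It fails at once if the lever is pressed (needle up by more than 0.6 rad) while the clamp is not shut (value of joint needle above 0.6 rad and value of joint clamp_handle below 1.8 rad).
It fails at once if the needle runs past the line at 3 o'clock (value of joint needle above 3.93 rad).
It fails at once if the tyre gauge is knocked off the test valve (distance between gauge and test_valve above 0.02 m).
It fails at once if something else on the counter is disturbed by more than 25 mm (distance of any of hammer, strip_a, strip_b, cap_a, cap_b, valve_driver, cleaner_can from where it was at the start of the episode above 0.025 m).
It also fails if it takes over 48 s, if anything falls off the work surface, if the arm or the gripper's body presses on something with over 40 N, if the wrist force passes 120 N, or if a joint passes its speed limit or range.

## Working session

There is one attempt and no reset: what is moved stays moved. The work goes in short steps, Python scripts to look and compute and a tool call to move; the robot and the scene stay as the last step left them, time stands still between calls to the robot, and variables do not carry over. Pictures are saved under pics/ and viewed, at most 11 in all, crops included, and the job is handed in when it is done.

Besides the shell and the picture viewer there is one more tool, called after "Call:" as name(argument=value, ...) on one line, values as JSON. play_rows: Moves the arm, as the interface text tells. Its arguments: {"type":"object","properties":{"translation":{"type":"array","items":{"type":"array","items":{"type":"number"}}},"delta_rot":{"type":"array","items":{"type":"array","items":{"type":"number"}}},"grip":{"type":"array","items":{"type":"number"}},"squeeze":{"type":"number"}},"required":["translation","delta_rot","grip"]}

```bash
mkdir -p pics; ls
python3 - <<'E'
from plant import r
import cv2,numpy as np
s=r.get_state();print(s)
for c in ["scene","side"]:
    im=r.snapshot(c);cv2.imwrite(f"pics/{c}0.png",im)
    k=r.get_calibration(c);print(c,k)
    for t in ["dial_center","clamp_grip","pad_top","gauge","tester","lever","cap_a"]:
        print(t,[(np.round(d["point"],4).tolist(),round(d["confidence"],2)) for d in r.look_for(c,t)[:3]])
print(r.get_state()["clock"])
E
```

```text
pics
{'clock': 0.0, 'q': array([-1.26917037,  0.68998515, -0.19451497,  1.56634224,  0.15732977,
        0.90249445, -0.21509586]), 'qd': array([-0.00159469,  0.00027212, -0.00088836, -0.00047875, -0.00043652,
        0.00107226, -0.00094909]), 'joint_torque': array([-6.25281627e-04, -5.27553713e+01, -1.26732621e+00, -1.53431797e+01,
       -5.26981009e-02,  6.30484748e-03,  1.67551598e-04]), 'tool_pos': array([0.16530618, 0.60220992, 0.30190971]), 'eef_rot': array([ 1.33459748e-01,  9.91053810e-01, -9.15995308e-04, -4.52157389e-05]), 'contact_force': array([-0.73916228, -1.02077579,  0.43291214]), 'moment': array([ 0.00784144,  0.08244545, -0.00104884]), 'finger_force': 0.0, 'opening': 1.001109521581589}
scene {'intrinsics': array([[612.97238896,   0.        , 322.65316312],
       [  0.        , 612.97238896, 244.93685394],
       [  0.        ,   0.        ,   1.        ]]), 'eye': array([1.14472033, 1.01863751, 1.07612287]), 'rotation': array([0.10934941, 0.41734956, 0.86591641, 0.25308266])}
dial_center [([0.712, 0.0378, 0.0122], 0.61)]
clamp_grip [([0.6279, 0.1101, 0.1192], 0.7
[... 154 characters left out ...]
]
tester [([0.7082, 0.0401, 0.0107], 0.61)]
lever [([0.5941, -0.1131, 0.1222], 0.75)]
cap_a []
side {'intrinsics': array([[515.20123752,   0.        , 318.54832804],
       [  0.        , 515.20123752, 232.65219419],
       [  0.        ,   0.        ,   1.        ]]), 'eye': array([0.37762376, 1.3088678 , 0.95646913]), 'rotation': array([-0.02888567,  0.48145972,  0.87310417, -0.07107225])}
dial_center [([0.6698, 0.048, 0.0136], 0.93)]
clamp_grip [([0.6206, 0.1114, 0.1149], 0.57)]
pad_top [([0.5949, -0.1147, 0.1197], 0.82)]
gauge [([0.7824, 0.1191, 0.0359], 0.75)]
tester [([0.6696, 0.0484, 0.0149], 0.65)]
lever [([0.594, -0.1181, 0.1121], 0.76)]
cap_a [([0.4744, -0.1241, 0.0003], 0.42)]
0.8
```

View pics/scene0.png

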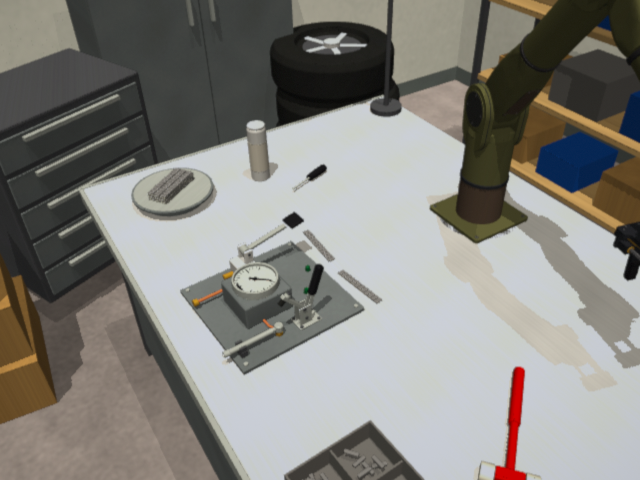

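View pics/side0.png

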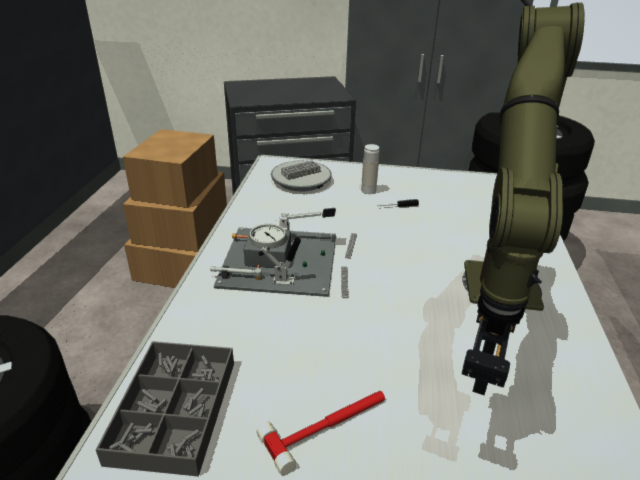

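The scene view shows the tester plate with corners near (182,290), (247,367), (362,308) and (292,243). The dial is at (255,280), the raised clamp handle at (316,280) and the paddle at (292,220). In the side view the plate spans (215,290) to (337,233), and the gripper is at (488,370), clear of the tester. I'll enlarge both to fit the pose.

Run:
```python
import cv2,numpy as np
a=cv2.imread("pics/scene0.png")[205:375,175:375];b=cv2.imread("pics/side0.png")[195:300,205:365]
cv2.imwrite("pics/a.png",cv2.resize(a,None,fx=3.5,fy=3.5,interpolation=cv2.INTER_CUBIC))
cv2.imwrite("pics/b.png",cv2.resize(b,None,fx=5,fy=5,interpolation=cv2.INTER_CUBIC))
```

```text
(no output)
```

View pics/a.png

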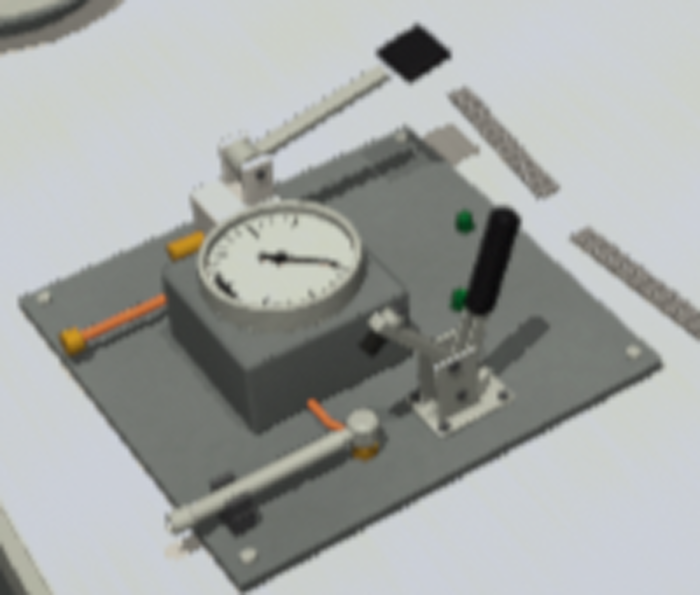

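View pics/b.png

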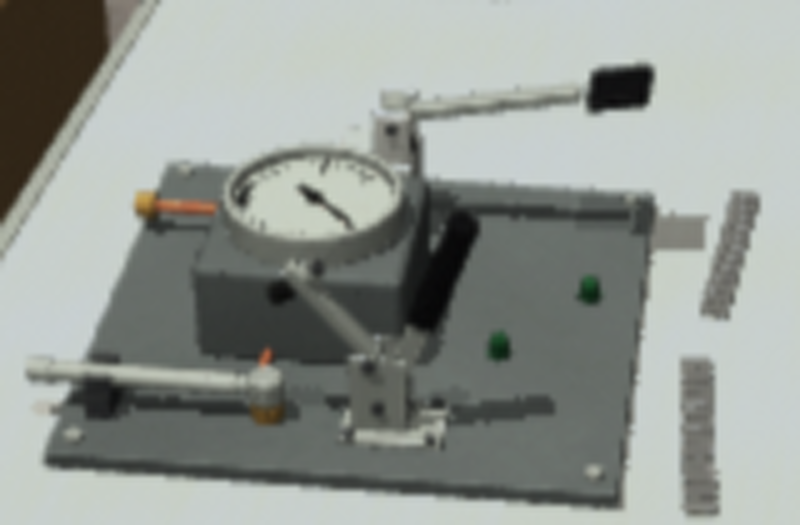

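The crops give clear plate corners, dial centre, paddle and gauge head (crop pixels are used in the fit below).

```bash
cat > h.py <<'E'
import numpy as np
from plant import r
from scipy.spatial.transform import Rotation as R
from scipy.optimize import least_squares
def proj(k,P):
    c=R.from_quat(k["rotation"]).inv().apply(P-k["eye"])*[1,-1,-1]
    u=c@k["intrinsics"].T; return u[:,:2]/u[:,2:]
def T(p,P): return R.from_euler("z",p[2]).apply(np.array(P)/1000.)+[p[0],p[1],0]
def rows(p0,q0,p1,q1):
    "tool-frame shift and rotvec (deg)"
    A=R.from_quat(q0); B=R.from_quat(q1)
    return A.inv().apply(np.array(p1)-p0),np.degrees((A.inv()*B).as_rotvec())
E
python3 - <<'E'
from h import *
M=np.array([(190,-165,12),(190,165,12),(-150,165,12),(-150,-165,12),(55,0,94),(-126,-110,130),(65,115,44)])
a=np.array([(20,300),(240,580),(660,362),(405,126),(280,258),(414,52),(363,420)])/3.5+[175,205]
b=np.array([(167,163),(45,458),(618,498),(655,197),(312,193),(622,84),(266,374)])/5+[205,195]
ks,kb=r.get_calibration("scene"),r.get_calibration("side")
def f(p):
    X=T(p,M); return np.r_[proj(ks,X)-a,proj(kb,X)-b].ravel()
s=least_squares(f,[.68,.03,0],loss="soft_l1");print(s.x);print(f(s.x).reshape(2,-1,2).round(1))
for n,P in dict(grip=(-41,115,147),shut=(-135,115,77),pad=(-126,-110,130),padm=(-130,-110,100)).items(): print(n,T(s.x,[P]).round(4))
E
```

```text
[ 0.66813209 -0.0033109   0.0557819 ]
[[[-0.7 -0.3]
  [ 0.2  2.1]
  [ 1.5 -0.4]
  [ 1.1 -0.3]
  [ 0.5  1.6]
  [-0.2 -0.7]
  [ 0.1 -0.1]]

 [[ 0.2 -1. ]
  [-1.  -1.4]
  [-0.1 -0.7]
  [ 0.2 -1.2]
  [ 0.2  1.1]
  [-0.5 -1. ]
  [-0.3 -0.4]]]
grip [[0.6208 0.1092 0.147 ]]
shut [[0.5269 0.104  0.077 ]]
pad [[ 0.5485 -0.1202  0.13  ]]
padm [[ 0.5445 -0.1204  0.1   ]]
```

Call:
play_rows(translation=[[0,0,0],[0,0,0],[-0.0326,-0.037,0],[-0.0326,-0.037,0],[-0.0326,-0.037,0],[-0.0326,-0.037,0],[-0.0326,-0.037,0],[-0.0326,-0.037,0],[-0.0326,-0.037,0],[-0.0326,-0.037,0],[-0.0326,-0.037,0],[-0.0326,-0.037,0],[-0.0326,-0.037,0],[-0.0326,-0.037,0],[-0.0326,-0.037,0],[-0.0326,-0.037,0],[0,0,0],[0,0,0]], delta_rot=[[0,0,-9.3],[0,0,-9.3],[0,0,0],[0,0,0],[0,0,0],[0,0,0],[0,0,0],[0,0,0],[0,0,0],[0,0,0],[0,0,0],[0,0,0],[0,0,0],[0,0,0],[0,0,0],[0,0,0],[0,0,0],[0,0,0]], grip=[-1,-1,-1,-1,-1,-1,-1,-1,-1,-1,-1,-1,-1,-1,-1,-1,-1,-1], squeeze=10)

```text
clock: 3.05
tool_pos: [0.6499, 0.1123, 0.3025]
eef_rot: [-0.029, 1.0, 0.001, -0.0]
contact_force: [-0.7, 0.8, -1.1]
opening: 0.007
finger_force: 0.0
```

```bash
cat >> h.py <<'E'
P0=np.array([ 0.66813209,-0.0033109,0.0557819])
def rep():
    s=r.get_state();B=R.from_euler("z",P0[2]).inv()
    print("t",round(s["clock"],2),"TCP tester mm",(B.apply(s["tool_pos"]-[P0[0],P0[1],0])*1000).round(1),
     "F",B.apply(s["contact_force"]).round(1),"tool axes\n",(B*R.from_quat(s["eef_rot"])).as_matrix().round(3),"open",round(s["opening"],2))
E
python3 - <<'E'
from h import *
import cv2
rep()
k=r.get_calibration("wrist");im=r.snapshot("wrist")
# overlay predicted points
for P in [(-41,115,147),(65,115,44),(-150,165,12),(-150,-165,12),(-126,-110,130),(55,0,94)]:
    u=proj(k,T(P0,[P]))[0];cv2.circle(im,(int(u[0]),int(u[1])),4,(0,0,255),1)
cv2.imwrite("pics/w1.png",im)
E
```

```text
t 3.05 TCP tester mm [-11.7 116.4 302.5] F [-0.6  0.8 -1.1] tool axes
 [[-1.    -0.002 -0.001]
 [-0.002  1.     0.001]
 [ 0.001  0.001 -1.   ]] open 0.01
```

View pics/w1.png

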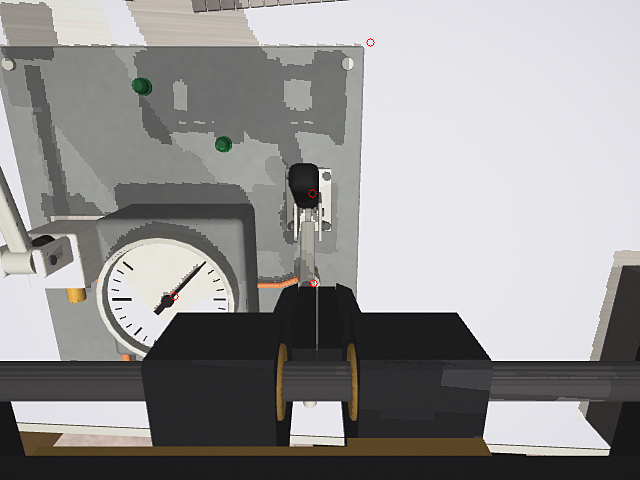

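The wrist view shows the handle at (304,190), with its predicted point at (312,193). The plate corner is at (364,45) against a predicted (371,42), so the pose is off by about 5 mm in y. Refit with the wrist points included.

Run:
```python
from h import *
M=np.array([(190,-165,12),(190,165,12),(-150,165,12),(-150,-165,12),(55,0,94),(-126,-110,130),(65,115,44)])
a=np.array([(20,300),(240,580),(660,362),(405,126),(280,258),(414,52),(363,420)])/3.5+[175,205]
b=np.array([(167,163),(45,458),(618,498),(655,197),(312,193),(622,84),(266,374)])/5+[205,195]
W=np.array([(-150,165,12),(55,0,94)]);w=np.array([(364,45),(166,303)])
ks,kb,kw=[r.get_calibration(n) for n in("scene","side","wrist")]
def f(p):
    X=T(p,M); return np.r_[proj(ks,X)-a,proj(kb,X)-b,(proj(kw,T(p,W))-w)].ravel()
for L in("soft_l1","linear"):
    s=least_squares(f,P0,loss=L);print(s.x);print(f(s.x).reshape(-1,2).round(1).tolist())
g=lambda p:(proj(kw,T(p,W))-w).ravel()
print("wrist only",least_squares(g,P0).x, kw["eye"],r.get_state()["tool_pos"])
```

```text
[ 0.66933421 -0.00724054  0.05634619]
[[-1.8, -1.0], [-1.0, 1.2], [0.2, -1.2], [-0.0, -0.9], [-0.7, 0.8], [-1.4, -1.3], [-1.1, -0.9], [0.1, -1.6], [-0.9, -2.2], [-0.3, -1.6], [-0.0, -1.9], [0.1, 0.4], [-0.7, -1.6], [-0.4, -1.2], [1.0, -0.6], [2.2, -5.2]]
[ 0.67021299 -0.00725061  0.05760929]
[[-2.1, -0.8], [-1.3, 1.4], [-0.1, -1.2], [-0.4, -0.8], [-1.0, 1.0], [-1.7, -1.2], [-1.4, -0.8], [-0.2, -1.6], [-1.2, -2.2], [-0.6, -1.6], [-0.3, -1.9], [-0.2, 0.4], [-1.0, -1.7], [-0.6, -1.2], [0.6, 0.2], [2.4, -4.2]]
wrist only [ 0.67216019 -0.00835362  0.06188485] [0.57694626 0.1099449  0.38411346] [0.64959374 0.11309624 0.3026963 ]
```

Call:
play_rows(translation=[[0,-0.005,0],[0,0,0.024],[0,0,0.024],[0,0,0.024],[0,0,0.024],[0,0,0]], delta_rot=[[0,0,0],[0,0,0],[0,0,0],[0,0,0],[0,0,0],[0,0,0]], grip=[-1,-1,-1,-1,-1,-1])

```text
clock: 3.85
tool_pos: [0.6492, 0.1068, 0.2052]
eef_rot: [-0.029, 1.0, -0.0, -0.002]
contact_force: [0.0, -0.4, -0.3]
opening: 0.002
finger_force: 0.0
```

```bash
sed -i 's/^P0=.*/P0=np.array([0.670,-0.0073,0.058])/' h.py; python3 -c "
from h import *
rep()"
```

```text
t 3.85 TCP tester mm [-14.1 115.1 205.2] F [-0.  -0.4 -0.3] tool axes
 [[-1.    -0.    -0.004]
 [-0.     1.    -0.001]
 [ 0.004 -0.001 -1.   ]] open 0.0
```

Call:
play_rows(translation=[[0.009,0,0],[0.009,0,0],[0.009,0,0],[0.009,0,0],[0.009,0,0.0015],[0.009,0,0.0015],[0.007,0,0.003],[0.007,0,0.003],[0.007,0,0.003],[0.007,0,0.003],[0.0045,0,0.005],[0.0045,0,0.005]], delta_rot=[[0,0,0],[0,0,0],[0,0,0],[0,0,0],[0,0,0],[0,0,0],[0,0,0],[0,0,0],[0,0,0],[0,0,0],[0,0,0],[0,0,0]], grip=[-1,-1,-1,-1,-1,-1,-1,-1,-1,-1,-1,-1])

```text
clock: 5.35
tool_pos: [0.5608, 0.1017, 0.1844]
eef_rot: [-0.028, 1.0, 0.0, 0.002]
contact_force: [-1.1, -0.3, 13.4]
opening: 0.005
finger_force: 5.3
```

Run:
```python
from h import *
import cv2
rep()
im=r.snapshot("side")[195:300,205:365]
cv2.imwrite("pics/b2.png",cv2.resize(im,None,fx=4,fy=4,interpolation=cv2.INTER_CUBIC))
```

```text
t 5.35 TCP tester mm [-102.7  115.1  184.4] F [-1.1 -0.3 13.4] tool axes
 [[-1.     0.001  0.005]
 [ 0.001  1.     0.001]
 [-0.005  0.001 -1.   ]] open 0.0
```

View pics/b2.png

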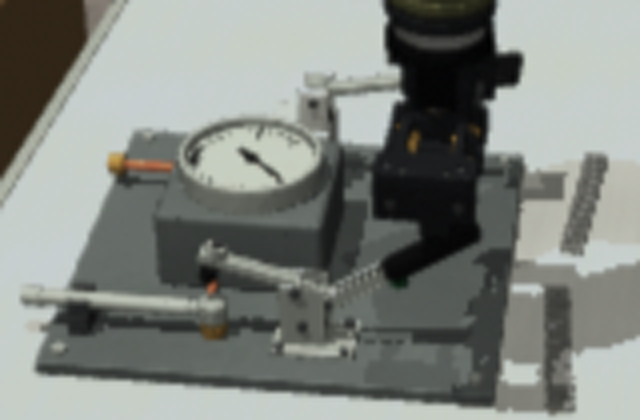

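The handle is about half way down, with the fingertips on its grip at (450,230). The bar is nearly level over the gauge head, which is still seated.

Call:
play_rows(translation=[[0.004,0,0.0055],[0.004,0,0.0055],[0.004,0,0.0055],[0.0025,0,0.006],[0.0025,0,0.006],[0.0025,0,0.006],[0.001,0,0.005]], delta_rot=[[0,0,0],[0,0,0],[0,0,0],[0,0,0],[0,0,0],[0,0,0],[0,0,0]], grip=[-1,-1,-1,-1,-1,-1,-1])

```text
clock: 6.28
tool_pos: [0.5387, 0.1003, 0.1422]
eef_rot: [-0.029, 1.0, 0.0, -0.0]
contact_force: [-1.4, 0.4, 2.6]
opening: 0.005
finger_force: 1.5
```

```bash
python3 -c "
from h import *
rep()"
```

```text
t 6.28 TCP tester mm [-124.8  115.1  142.2] F [-1.3  0.5  2.6] tool axes
 [[-1.     0.001 -0.001]
 [ 0.001  1.     0.   ]
 [ 0.001  0.    -1.   ]] open 0.0
```

Call:
play_rows(translation=[[0,0,0.002],[0,0,0.002],[0,0,0.002],[0,0,0]], delta_rot=[[0,0,0],[0,0,0],[0,0,0],[0,0,0]], grip=[-1,-1,-1,-1])

```text
clock: 6.78
tool_pos: [0.5394, 0.1001, 0.1361]
eef_rot: [-0.028, 1.0, -0.0, -0.0]
contact_force: [-2.9, 0.9, 3.1]
opening: 0.007
finger_force: 1.5
```

Run:
```python
from h import *
import cv2
rep()
im=r.snapshot("side")[195:300,205:365]
cv2.imwrite("pics/b3.png",cv2.resize(im,None,fx=4,fy=4,interpolation=cv2.INTER_CUBIC))
```

```text
t 6.78 TCP tester mm [-124.2  114.8  136.1] F [-2.9  1.1  3.1] tool axes
 [[-1.     0.001 -0.   ]
 [ 0.001  1.    -0.   ]
 [ 0.    -0.    -1.   ]] open 0.01
```

View pics/b3.png

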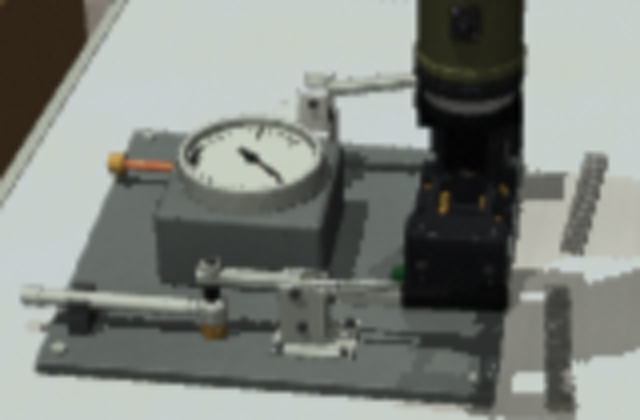

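The bar is level on the gauge head at (213,275) and the handle is nearly flat. The force is only 3 N, so the stop isn't clearly reached and I'll press further.

Call:
play_rows(translation=[[0,0,0.002],[0,0,0.002],[0,0,0]], delta_rot=[[0,0,0],[0,0,0],[0,0,0]], grip=[-1,-1,-1])

```text
clock: 7.2
tool_pos: [0.539, 0.1001, 0.1328]
eef_rot: [-0.028, 1.0, -0.0, -0.0]
contact_force: [-4.0, -0.2, 11.7]
opening: 0.005
finger_force: 5.3
```

```bash
python3 -c "
from h import *
rep()"
```

```text
t 7.2 TCP tester mm [-124.6  114.8  132.8] F [-4.   0.  11.7] tool axes
 [[-1.     0.001 -0.001]
 [ 0.001  1.    -0.   ]
 [ 0.001 -0.    -1.   ]] open 0.01
```

Call:
play_rows(translation=[[0,0,0.002],[0,0,0]], delta_rot=[[0,0,0],[0,0,0]], grip=[-1,-1])

```text
clock: 7.45
tool_pos: [0.5388, 0.1001, 0.1312]
eef_rot: [-0.028, 1.0, -0.0, -0.0]
contact_force: [-5.9, -1.0, 15.5]
opening: 0.006
finger_force: 7.4
```

```bash
python3 -c "
from h import *
rep()"
```

```text
t 7.45 TCP tester mm [-124.7  114.8  131.2] F [-5.9 -0.6 15.5] tool axes
 [[-1.     0.001 -0.001]
 [ 0.001  1.    -0.001]
 [ 0.001 -0.001 -1.   ]] open 0.01
```

Call:
play_rows(translation=[[0,0,0.002],[0,0,0.002],[0,0,0]], delta_rot=[[0,0,0],[0,0,0],[0,0,0]], grip=[-1,-1,-1])

```text
clock: 7.82
tool_pos: [0.5386, 0.1001, 0.1281]
eef_rot: [-0.029, 1.0, -0.0, -0.0]
contact_force: [-7.1, -0.5, 23.6]
opening: 0.005
finger_force: 12.0
```

```bash
python3 -c "
from h import *
rep()"
```

```text
t 7.83 TCP tester mm [-125.   114.9  128.1] F [-7.2 -0.1 23.6] tool axes
 [[-1.     0.001 -0.001]
 [ 0.001  1.    -0.001]
 [ 0.001 -0.001 -1.   ]] open 0.0
```

Call:
play_rows(translation=[[0,0,-0.01],[0,0,-0.02],[0,0,-0.04],[0,0,-0.04],[0,0,0]], delta_rot=[[0,0,0],[0,0,0],[0,0,0],[0,0,0],[0,0,0]], grip=[-1,-1,-1,-1,-1])

```text
clock: 8.45
tool_pos: [0.5418, 0.1006, 0.239]
eef_rot: [-0.028, 1.0, 0.001, 0.004]
contact_force: [-0.5, 0.1, 0.2]
opening: 0.004
finger_force: 0.0
```

Run:
```python
from h import *
import cv2
rep()
im=r.snapshot("side")[195:300,205:365];w=r.snapshot("wrist")
k=r.get_calibration("wrist")
for P in [(-135,115,77),(-150,165,12),(-130,-110,130)]:
    u=proj(k,T(P0,[P]))[0];cv2.circle(w,(int(u[0]),int(u[1])),3,(0,0,255),1)
A=cv2.resize(im,None,fx=4,fy=4,interpolation=cv2.INTER_CUBIC)[:,:400]
cv2.imwrite("pics/c4.png",np.hstack([cv2.copyMakeBorder(im.repeat(3,0).repeat(3,1)[:,:380],0,480-315,0,0,0),w[:, :420]]))
```

```text
t 8.45 TCP tester mm [-121.7  115.2  239. ] F [-0.5  0.1  0.2] tool axes
 [[-1.     0.002  0.008]
 [ 0.002  1.     0.002]
 [-0.008  0.002 -1.   ]] open 0.0
```

View pics/c4.png

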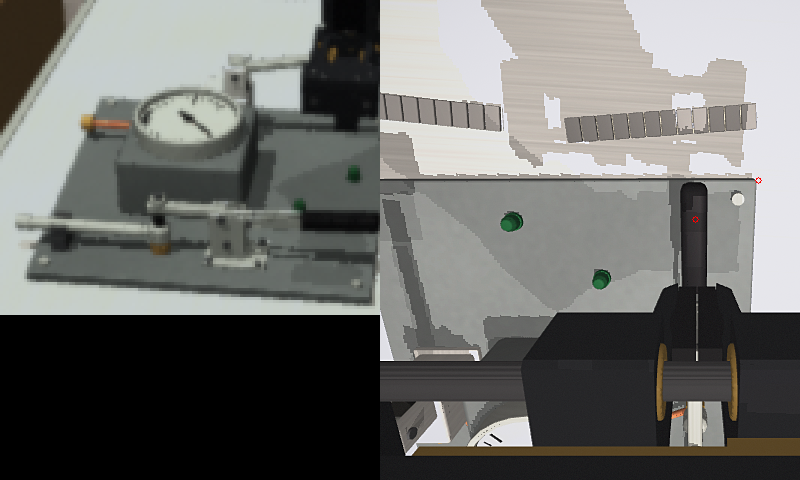

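The handle lies flat in both views: its grip points to the plate edge at (693,190) and the bar is level on the seated gauge. Next, the can's clearance.

Run:
```python
from h import *
ks=r.get_calibration("side")
for n in ("clamp_grip","cleaner_can","gauge"):
    print(n,[(np.round(d["point"],3).tolist(),round(d["confidence"],2)) for d in r.look_for("side",n)[:2]])
print("expected shut grip",T(P0,[(-115,115,75)]))
m=r.silhouettes("side","clamp_grip")
if m: 
    y,x=np.nonzero(m[0]["pixels"]);print(m[0]["confidence"],x.min(),x.max(),[(c,y[x==c].min(),y[x==c].max()) for c in range(x.min(),x.max()+1,8)])
print("proj top line",proj(ks,T(P0,[(-155,115,78.7),(-115,115,75),(-75,115,72)])).round(1).tolist())
print("bottom line",proj(ks,T(P0,[(-155,115,60.7),(-115,115,57),(-75,115,54)])).round(1).tolist())
```

```text
clamp_grip [([0.565, 0.107, 0.059], 0.62)]
cleaner_can [([0.445, -0.519, 0.105], 0.8)]
gauge [([0.785, 0.117, 0.036], 0.77)]
expected shut grip [[0.54852711 0.10084036 0.075     ]]
0.77 286 331 [(286, np.int64(268), np.int64(270)), (294, np.int64(265), np.int64(270)), (302, np.int64(265), np.int64(270)), (310, np.int64(265), np.int64(271)), (318, np.int64(265), np.int64(271)), (326, np.int64(265), np.int64(272))]
proj top line [[331.8, 264.3], [318.1, 264.4], [304.5, 264.2]]
bottom line [[331.7, 269.3], [318.0, 269.3], [304.5, 269.2]]
```

Call:
play_rows(translation=[[0.003,-0.025,0],[0.003,-0.04,0],[0,-0.04,0],[0,-0.04,0],[0,-0.04,0],[0,-0.025,0],[0,-0.015,0],[0,0,0],[0,0,0]], delta_rot=[[0,0,0],[0,0,0],[0,0,0],[0,0,0],[0,0,0],[0,0,0],[0,0,0],[0,0,0],[0,0,0]], grip=[-1,-1,-1,-1,-1,-1,-1,-1,-1])

```text
clock: 9.88
tool_pos: [0.5463, -0.1231, 0.2361]
eef_rot: [-0.029, 1.0, 0.001, -0.0]
contact_force: [-0.6, 0.6, -1.0]
opening: 0.001
finger_force: 0.0
```

Run:
```python
from h import *
import cv2
rep()
k=r.get_calibration("wrist");w=r.snapshot("wrist");s=r.snapshot("side")
m=r.silhouettes("side","clamp_grip");ks=r.get_calibration("side")
if m: 
    y,x=np.nonzero(m[0]["pixels"]);print(m[0]["confidence"],x.min(),x.max(),[(c,y[x==c].min(),y[x==c].max()) for c in range(x.min(),x.max()+1,8)])
for P in [(-126,-110,130),(-150,165,12)]:
    u=proj(k,T(P0,[P]))[0];print(u);cv2.circle(w,(int(u[0]),int(u[1])),3,(0,0,255),1)
q=cv2.resize(s[220:300,210:360],None,fx=2.1,fy=2.1,interpolation=cv2.INTER_CUBIC)
w[300:300+q.shape[0],0:q.shape[1]]=q
cv2.imwrite("pics/c5.png",w)
```

```text
t 9.88 TCP tester mm [-130.2 -108.4  236.1] F [-0.6  0.6 -1. ] tool axes
 [[-1.    -0.001 -0.   ]
 [-0.001  1.     0.001]
 [ 0.     0.001 -1.   ]] open 0.0
0.57 288 332 [(288, np.int64(267), np.int64(269)), (296, np.int64(265), np.int64(269)), (304, np.int64(265), np.int64(270)), (312, np.int64(265), np.int64(271)), (320, np.int64(265), np.int64(271)), (328, np.int64(265), np.int64(273))]
[311.07247189 273.61337132]
[655.93775846 189.62265045]
```

View pics/c5.png

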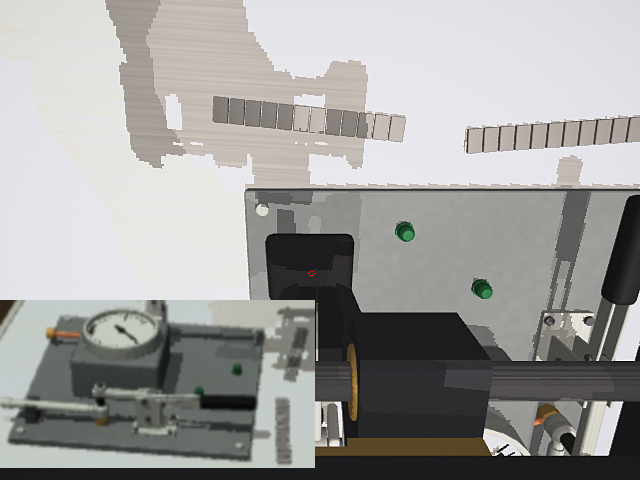

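The clamp is shut: the grip silhouette matches the predicted shut pose within about 1 px. The paddle centre is at about (310,270), right on the predicted point, so I'll press now.

Call:
play_rows(translation=[[0,-0.0015,0.015],[0,0,0.015],[0,0,0.006],[0,0,0.005],[0,0,0.005],[0,0,0.005],[0,0,0.005],[0,0,0.005],[0,0,0.003],[0,0,0]], delta_rot=[[0,0,0],[0,0,0],[0,0,0],[0,0,0],[0,0,0],[0,0,0],[0,0,0],[0,0,0],[0,0,0],[0,0,0]], grip=[-1,-1,-1,-1,-1,-1,-1,-1,-1,-1])

```text
clock: 11.28
tool_pos: [0.5445, -0.1265, 0.1721]
eef_rot: [-0.028, 1.0, -0.0, -0.002]
contact_force: [-5.1, 0.1, 8.8]
opening: 0.004
finger_force: 3.7
```

```bash
cat >> h.py <<'E'
import cv2
def needle(name):
    "rectify the dial: 3 px per mm, +x (12 o'clock) up; returns rectified picture and dark-needle angle (cw from lower left rest, rad)"
    im=r.snapshot("scene"); k=r.get_calibration("scene")
    m=np.array([(105,0,94),(55,-50,94),(5,0,94),(55,50,94)]); d=np.float32([(150,0),(300,150),(150,300),(0,150)])
    H=cv2.getPerspectiveTransform(np.float32(proj(k,T(P0,m))),d); w=cv2.warpPerspective(im,H,(300,300),flags=cv2.INTER_CUBIC)
    cv2.imwrite(name,cv2.resize(w,(450,450))); return w
E
python3 - <<'E'
from h import *
rep();needle("pics/d1.png")
E
```

```text
t 11.28 TCP tester mm [-132.2 -111.7  172.1] F [-5.1  0.4  8.8] tool axes
 [[-1.     0.001 -0.004]
 [ 0.001  1.    -0.   ]
 [ 0.004 -0.    -1.   ]] open 0.0
```

View pics/d1.png

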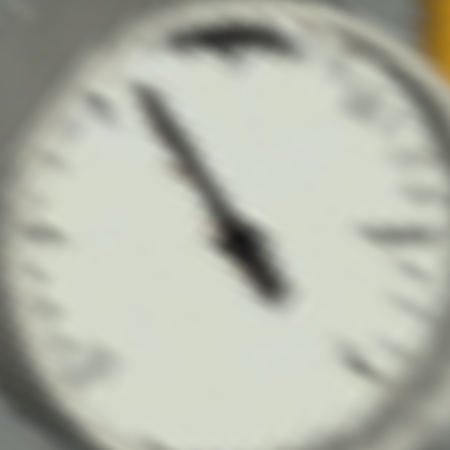

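The rectified dial shows the pivot at (240,242), the needle tip at (140,88) and the centre mark at (232,40). The needle is about 0.54 rad short, which is about 7 mm.

Call:
play_rows(translation=[[0,0,0.003],[0,0,0.002],[0,0,0.002],[0,0,0],[0,0,0]], delta_rot=[[0,0,0],[0,0,0],[0,0,0],[0,0,0],[0,0,0]], grip=[-1,-1,-1,-1,-1])

```text
clock: 11.95
tool_pos: [0.5443, -0.1265, 0.1654]
eef_rot: [-0.028, 1.0, -0.0, -0.002]
contact_force: [-6.5, 0.5, 9.8]
opening: 0.004
finger_force: 4.4
```

Run:
```python
from h import *
rep();needle("pics/d2.png")
```

```text
t 11.95 TCP tester mm [-132.4 -111.7  165.4] F [-6.5  0.9  9.8] tool axes
 [[-1.     0.001 -0.004]
 [ 0.001  1.    -0.001]
 [ 0.004 -0.001 -1.   ]] open 0.0
```

View pics/d2.png

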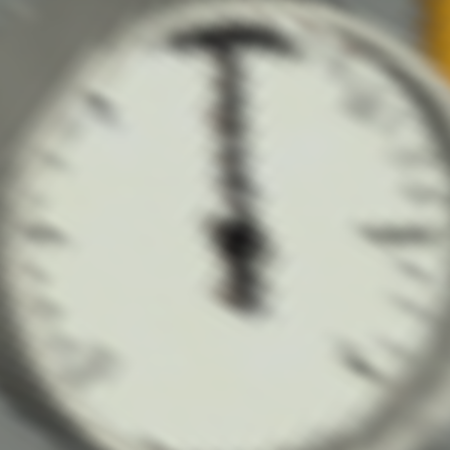

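The needle tip is at (230,50), in the middle of the heavy mark that spans (170–295, 40). Now I hold it there for over three seconds.

Call:
play_rows(translation=[[0,0,0],[0,0,0],[0,0,0],[0,0,0],[0,0,0],[0,0,0],[0,0,0],[0,0,0],[0,0,0],[0,0,0],[0,0,0],[0,0,0],[0,0,0],[0,0,0],[0,0,0],[0,0,0],[0,0,0],[0,0,0],[0,0,0],[0,0,0]], delta_rot=[[0,0,0],[0,0,0],[0,0,0],[0,0,0],[0,0,0],[0,0,0],[0,0,0],[0,0,0],[0,0,0],[0,0,0],[0,0,0],[0,0,0],[0,0,0],[0,0,0],[0,0,0],[0,0,0],[0,0,0],[0,0,0],[0,0,0],[0,0,0]], grip=[-1,-1,-1,-1,-1,-1,-1,-1,-1,-1,-1,-1,-1,-1,-1,-1,-1,-1,-1,-1])

```text
clock: 14.5
tool_pos: [0.5443, -0.1265, 0.1654]
eef_rot: [-0.028, 1.0, -0.0, -0.002]
contact_force: [-6.0, 0.1, 7.9]
opening: 0.008
finger_force: 4.4
```

Call:
play_rows(translation=[[0,0,0],[0,0,0],[0,0,0],[0,0,0],[0,0,0],[0,0,0],[0,0,0],[0,0,0],[0,0,0],[0,0,0],[0,0,0],[0,0,0]], delta_rot=[[0,0,0],[0,0,0],[0,0,0],[0,0,0],[0,0,0],[0,0,0],[0,0,0],[0,0,0],[0,0,0],[0,0,0],[0,0,0],[0,0,0]], grip=[-1,-1,-1,-1,-1,-1,-1,-1,-1,-1,-1,-1])

```text
clock: 16.0
tool_pos: [0.5443, -0.1265, 0.1654]
eef_rot: [-0.028, 1.0, -0.0, -0.002]
contact_force: [-5.8, 0.4, 7.9]
opening: 0.005
finger_force: 4.4
```

Run:
```python
from h import *
rep()
w=needle("pics/d3.png");o=cv2.resize(cv2.imread("pics/d2.png"),(300,300))
print("mean diff to earlier dial",np.abs(cv2.resize(cv2.imread("pics/d3.png"),(300,300)).astype(int)-o).mean())
print(r.finish_job())
```

```text
t 16.0 TCP tester mm [-132.4 -111.7  165.4] F [-5.8  0.8  7.9] tool axes
 [[-1.     0.001 -0.004]
 [ 0.001  1.    -0.001]
 [ 0.004 -0.001 -1.   ]] open 0.01
mean diff to earlier dial 0.4028481481481481
the job is handed in; nothing more can be done
None
```

The clamp is shut on the seated gauge, and the needle stood on the 12 o'clock mark for about 4 s. I handed the job in at 16 s with the arm still holding the lever; the hand-in call returned no verdict.

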